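# Park the drying rack at its stop and hang the rinse bottle

### The job

Push the drying rack round, gently, by its empty branch, clockwise as seen from above, until it comes up firmly against its stop with the empty branch over the drip tray, and hold it pressed there for a moment. Then hang the red bottle that stands on the table by its loop on the empty branch and let it hang still; push the rack or the bottle with a light hand only, and leave the jar, the soap and the cup alone.

Things in the scene. Friction and masses are not known exactly. Their poses are not given: they have to be found in the camera images.
- rack_base: Fixed foot of the rack: round grey foot 130 mm across, 14 mm high; origin at the centre of its underside, on the table and on the vertical turning axis. A steel drip tray (85 x 100 mm, 14 mm high) joins it on its -x side, its centre 112 mm from the axis, roughly towards the robot.
- rack: The turning tree: origin on its upright turning axis at table height; its -x axis points along the empty branch. Four steel branches of 8 mm bar, 90 degrees apart; the other three carry fixed bottles (green, white, blue) shaped like the loose one (85 mm from the axis, 57 to 241 mm above the table). The empty branch starts 0.1 to 1.6 rad anticlockwise (from above) of the drip tray.
- stop_buffer (a joint): Twist (rad) of the rubber buffer of the stop that ends clockwise turning. The stop was set by hand, up to 0.4 rad either side of the tray's middle, unmeasured. There, resistance climbs 3.5 N per mm at 100 mm from the axis: press with about 10 N for half a second. Reads 0.01 when merely turning, 0.03 at 10 N; above 0.018 for 0.3 s is firmly at the stop.
- saddle (a point): Where a loop rests on the empty branch: top of the bar, 85 mm from the turning axis, 199 mm above the table. Axes as rack. The bar is level from 70 to 95 mm from the axis, rises inwards to 212 mm at the hub and outwards to the tip.
- branch_tip (a point): Outer upturned end of the empty branch, centre of the bar: 112 mm from the axis, 211 mm above the table (bar top 215 mm). Axes as rack.
- bottle: Loose red bottle to hang, 56 mm across, 184 mm tall in all, 0.11 to 0.22 kg, upright; origin at the centre of its underside. Above its neck a closed loop of 8 mm bar in its own y-z plane (a branch threads it along the bottle's x axis): opening 28 mm wide, 102 to 142 mm above the underside. Above that a square grip tab, 16 x 16 mm, 148 to 184 mm above the underside.
- bottle_grip (a point): Point to grasp on the bottle's tab, 168 mm above the bottle's underside; sides of the tab along the bottle's x and y.
- bottle_eye (a point): Top of the loop's opening, middle, 142 mm above the bottle's underside; it rests on the saddle once hung.
- jar_mid (a point): Middle of a green jar with white lid, 56 mm across, 70 mm high; leave alone.
- soap_mid (a point): Middle of a bar of yellow soap, 75 x 50 x 28 mm; leave alone.
- cup_mid (a point): Middle of a steel cup, 68 mm across, 75 mm high; leave alone.
- hub_top (a point): Top middle of the rack's hub, 36 mm across, 235 mm above the table, on the axis. A brake resists turning with 0.3 N m (3 N pushed 100 mm from the axis) and holds the rack where it is left. Push the branch sideways near its tip, do not squeeze it. Any push on the rack, or of the bottle against it, above 20 N does damage.
Mind the look-alikes: they are no part of the job. There is more than one size of the bottle; the one meant has the size given above.

How it is judged (in metres and radians):
On the way:
1. the rack is pressed firmly against its stop (value of joint stop_buffer above 0.018 rad and x of saddle in the frame of rack_base below -0.06 m), for 0.3 s.
At the end, for the whole second after the job is handed in: The bottle hangs by its loop on the empty branch (top of the loop's opening within 22 mm of the saddle, within 14 degrees of upright, at rest, slower than 60 mm/s), and the branch still points over the drip tray (saddle more than 60 mm out from the axis on the tray's side) (distance between bottle_eye and saddle below 0.022 m and contact force between bottle and rack above 0.4 N and angle between bottle's own z axis and vertical below 0.25 rad and linear speed of bottle below 0.06 m/s and x of saddle in the frame of rack_base below -0.06 m); the robot touches nothing.
It fails at once if the rack is pushed by the gripper or arm with more than 20 N (contact force between any of the fingers, the arm and rack above 20 N).
It fails at once if the bottle is pushed against the rack with more than 20 N (contact force between bottle and rack above 20 N).
It fails at once if the jar, soap or cup is moved more than 20 mm (distance of any of jar_mid, soap_mid, cup_mid from where it was at the start of the episode above 0.02 m).
It also fails if it takes over 72 s, if anything falls off the work surface, if the arm or the gripper's body presses on something with over 40 N, if the wrist force passes 120 N, or if a joint passes its speed limit or range.

### The arm

A 6-joint arm with a two-finger parallel gripper is mounted at the origin on the work surface. World frame = base frame: x ahead of the robot, y to its left, z up, the work surface at z = 0. Lengths are in mm, angles in rad, forces in N, time in s.
With the tool pointing down it reaches from about 300 to 825 mm from the base axis. Payload 5.4 kg.
Tool frame: the origin (TCP) lies at the very end of the fingers, on their centre line; the grasp point (between the pads) lies 19 mm behind it; z points along the fingers, y is the direction in which the jaws open and shut (so a half turn about z gives the same grasp; the last joint's range is limited). The gripper opens to 92 mm and grips with 3 to 60 N. Pads are 20 mm wide; open, the fingers measure 128 mm over their backs; the gripper's body (75 mm by 189 mm) begins 69 mm behind the grasp point.
Start: joints at [0.969, 0.158, 1.597, -0, 1.386, -0.21], TCP at [219.573, 531.407, 214.601] pointing down, gripper open.
Joint ranges: [-2.91, 2.91], [-0.94, 2.29], [0.18, 2.7], [-1.29, 4.43], [0.17, 2.64], [-3, 3]. Speed limits (rad/s): [2.57, 2.57, 3.14, 3.14, 3.14, 3.14].

### API

Orientations are given as a unit quaternion [x, y, z, w].
In Python, from workcell import r, planner, read_camera, camera_info, spotter gives the robot as it stands. Calls block until the motion is done:
- r.move_ptp(position, orientation): joint-space move of the TCP to a pose.
- r.move_linear(position, orientation=None, velocity=150, until_force=None): straight line of the TCP; orientation=None keeps the orientation; velocity is the mean speed in mm/s. With until_force (N) it stops when the force on the tool has changed by that much, and returns True; else False.
- r.move_joints(angles): joint-space move.
- r.command_gripper(opening, strength=None): finger opening in mm; strength is the grip in N (None keeps the last); returns when the fingers have stopped.
- r.pause(seconds).
- planner.inverse_kinematics(position, orientation): joint angles nearest the present ones, or None.
- r.get_obs(): the state.
- read_camera(name): name is "scene" or "top"; returns the picture (420x560x3 uint8, red, green, blue); there is no depth.
- camera_info(name): a dict with "camera_matrix" (3x3 intrinsics, pixels), "extrinsics" (4x4, takes a point from camera to world coordinates). Camera axes: x right, y up, looking along -z (the intrinsics and any distortion apply to the point x, -y, -z); pixel columns grow to the right and rows downward; lengths in mm; the calibration is good to about 2 mm. A picture is of the moment at which its call begins. camera_info takes no time and is no camera call.
A pose or a line that the arm cannot do raises r.PlanningError and nothing moves.
- r.close_job(): hands the job in, once; it reports no verdict.
Trained networks look in the newest picture that a camera, given by its name, has taken for a name from the list of things; names that differ only in an ending like _2 or _b are one class to them, and where a whole thing is asked for, a point or a joint stands for the part that bears it (a point fixed in the world has none). Each returns a list of dicts, best first, with "score" (0 to 1); they miss things now and then, are a little off and sometimes report something else, mostly with a low value. They report only what shows in the picture. A call takes as long as a camera call. They do not tell look-alikes from the thing itself.
- spotter.silhouettes(camera, target): "pixels" (420x560 bool, what is visible of it) and "box" ([left, top, width, height] in pixels, round what is visible of it).
The state is a dict: "clock": time; "joint_positions": joint angles; "qd": joint speeds; "effort": joint torques, N m; "position": TCP position; "ee_rot": TCP orientation; "force": force on the tool from outside, world axes, zero at the start; "moment": the same for the moment, N m; "width": finger opening in mm.
Only numpy, scipy, OpenCV 4.12 (cv2) and the standard library are available. Lean on these libraries where they do the work, as an engineer would, in place of code of your own. Each camera call takes 0.05 s, during which the arm holds its last target.

## Working session

There is one attempt and no reset: what is moved stays moved. The work goes in short steps, each a Python script; the robot and the scene stay as the last script left them, time stands still between calls to the robot, and variables do not carry over. Pictures are saved under pics/ and viewed, and the job is handed in when it is done.

```bash
ls; mkdir -p pics
python3 - <<'E'
from workcell import r, planner, read_camera, camera_info, spotter
import cv2, numpy as np
for c in ("scene","top"):
    im=read_camera(c); cv2.imwrite(f"pics/{c}0.png",im[:,:,::-1])
    i=camera_info(c); print(c,np.round(i["camera_matrix"],2).tolist(),np.round(i["extrinsics"],4).tolist(),[k for k in i])
    for n in ("rack_base","rack","bottle","jar_mid","soap_mid","cup_mid"):
        for d in spotter.silhouettes(c,n): print(n,round(d["score"],2),d["box"],int(d["pixels"].sum()))
o=r.get_obs(); print(o)
E
```

```text
pics
scene [[396.89, 0.0, 274.41], [0.0, 396.89, 209.42], [0.0, 0.0, 1.0]] [[-0.289, -0.5998, 0.7461, 1219.7445], [0.9573, -0.1844, 0.2225, 198.1863], [0.0041, 0.7786, 0.6275, 729.8056], [0.0, 0.0, 0.0, 1.0]] ['camera_matrix', 'extrinsics']
rack_base 0.8 [178.3, 177.1, 92.2, 115.5] 6057
rack 0.98 [178.6, 179.3, 92.3, 108.9] 4771
rack 0.59 [379.8, 209.8, 30.6, 64.7] 973
bottle 0.93 [346.0, 163.4, 33.1, 84.1] 1561
bottle 0.78 [397.9, 163.9, 40.1, 85.5] 1379
bottle 0.6 [381.3, 208.3, 31.7, 67.6] 1120
jar_mid 0.92 [343.4, 294.6, 28.3, 40.8] 938
soap_mid 0.62 [167.3, 188.4, 18.0, 23.3] 347
cup_mid 0.79 [409.6, 285.5, 39.4, 45.3] 1257
top [[388.01, 0.0, 278.47], [0.0, 388.01, 204.22], [0.0, 0.0, 1.0]] [[0.0101, 0.9969, -0.0779, 469.8637], [-0.9999, 0.01, -0.0022, -9.9083], [-0.0014, 0.0779, 0.997, 1093.1843], [0.0, 0.0, 0.0, 1.0]] ['camera_matrix', 'extrinsics']
rack_base 0.55 [269.5, 128.4, 86.0, 111.8] 4360
rack 0.6 [270.9, 127.3, 86.3, 88.2] 2287
bottle 0.92 [178.5, 245.3, 42.6, 27.1] 828
bottle 0.92 [120.7, 256.2, 49.3, 27.6] 1046
bottle 0.89 [151.2, 221.7, 34.6, 19.1] 531
bottle 0.22 
[... 156 characters left out ...]
.0] 619
{'clock': 0.7, 'joint_positions': array([ 9.68921591e-01,  1.58359014e-01,  1.59699897e+00,  2.73229299e-05,
        1.38620707e+00, -2.10109666e-01]), 'qd': array([ 6.67093017e-04, -5.56555069e-04,  1.12776919e-03,  1.42293261e-03,
       -8.75635822e-04,  9.10892015e-06]), 'effort': array([-8.90323572e-04, -3.85486650e+01, -3.22294879e+01,  7.01161567e-02,
        3.09465872e-02, -1.93468367e-06]), 'position': array([219.55562413, 531.41816829, 214.62470935]), 'ee_rot': array([ 1.94634728e-01,  9.80875794e-01,  1.79831776e-05, -6.88715983e-06]), 'force': array([ 0.27772784, -0.66753192, -0.23694968]), 'moment': array([0.03628511, 0.00336984, 0.01775188]), 'width': 92.0401199156224}
```

View pics/scene0.png

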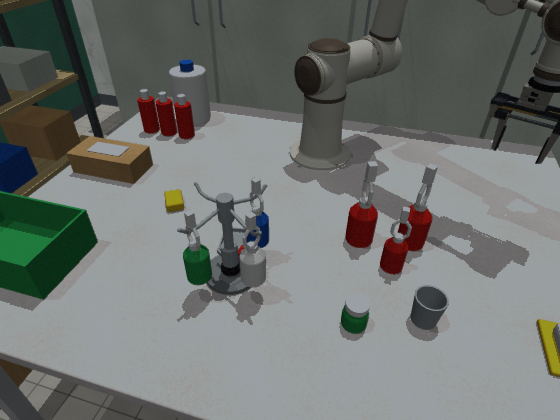

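View pics/top0.png

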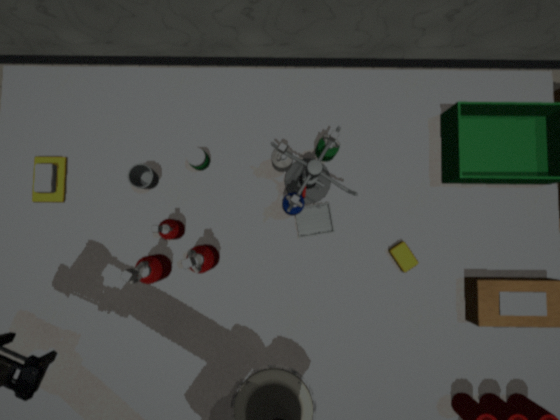

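Run:
```python
import cv2
a=cv2.imread("pics/scene0.png"); cv2.imwrite("pics/scene0_rack.png",cv2.resize(a[165:305,165:285],None,fx=4.2,fy=4.2,interpolation=cv2.INTER_CUBIC))
cv2.imwrite("pics/scene0_bot.png",cv2.resize(a[150:290,325:465],None,fx=4.2,fy=4.2,interpolation=cv2.INTER_CUBIC))
a=cv2.imread("pics/top0.png"); cv2.imwrite("pics/top0_rack.png",cv2.resize(a[115:250,260:420],None,fx=4.4,fy=4.4,interpolation=cv2.INTER_CUBIC))
cv2.imwrite("pics/top0_bot.png",cv2.resize(a[205:295,110:235],None,fx=6,fy=6,interpolation=cv2.INTER_CUBIC))
```

```text
(no output)
```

View pics/scene0_rack.png

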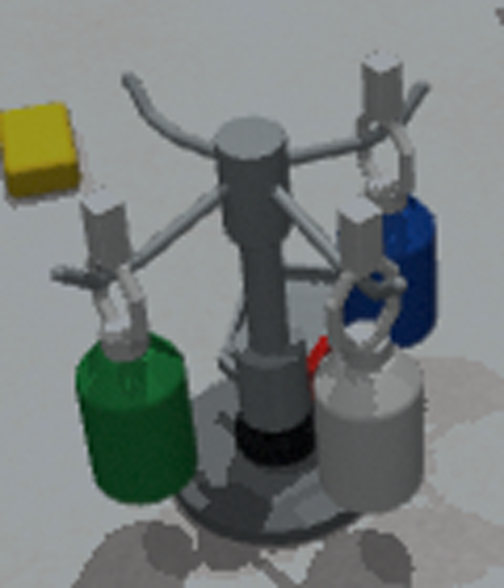

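View pics/scene0_bot.png

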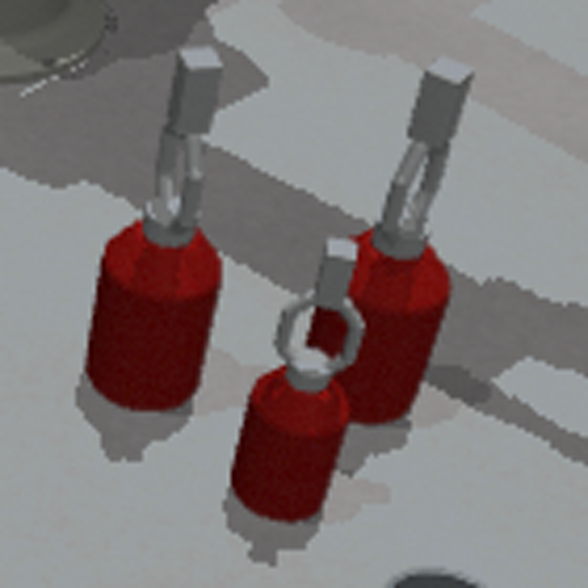

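View pics/top0_rack.png

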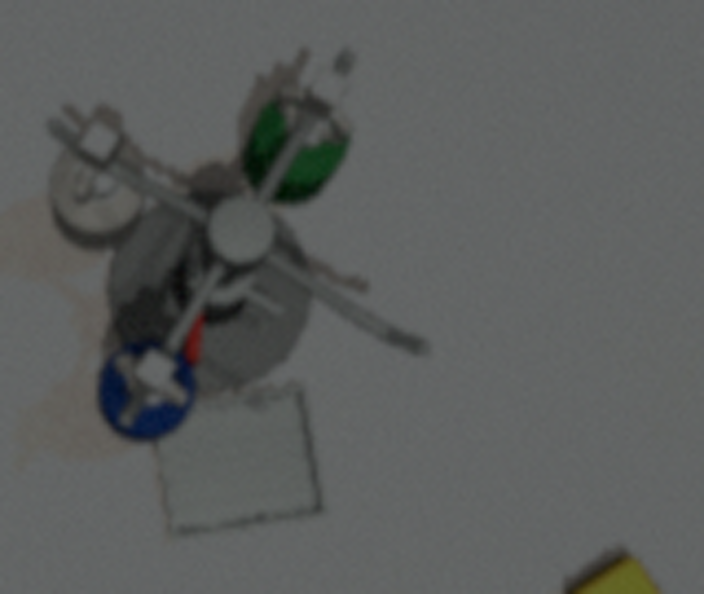

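View pics/top0_bot.png

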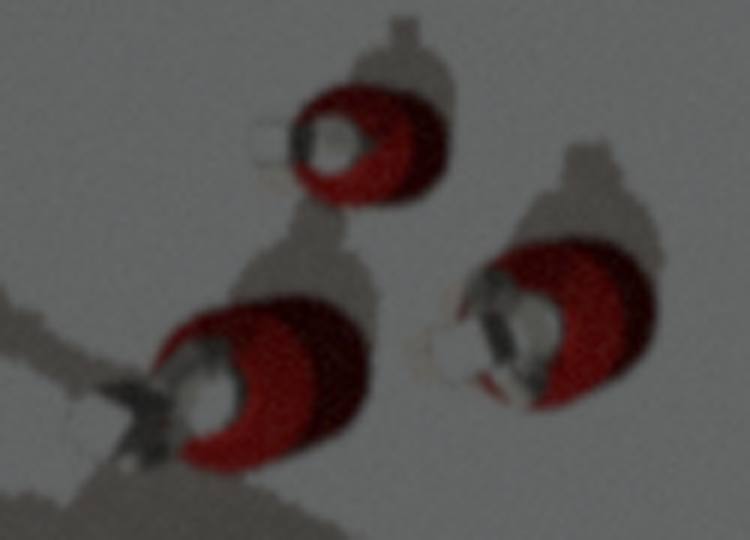

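The drying rack is at scene (230,240). Its empty branch points at soap side: top tip ≈(356,193). The tray is at top (313,218), so clockwise is tip moving down and left in the top picture.

Three red bottles could be taken for the target, with tab tops at these pixels:

| Bottle | Scene | Top |
|---|---|---|
| A | (372,163) | (186,263) |
| B | (431,166) | (126,276) |
| C (small) | (406,208) | (155,229) |

The three by the wall at scene (165,115) have no loop. I'll choose by triangulated height and width.

```bash
cat > h.py <<'E'
import numpy as np, cv2
from workcell import camera_info
from scipy.optimize import least_squares
CI={c:(np.array(camera_info(c)["camera_matrix"]),np.array(camera_info(c)["extrinsics"])) for c in("scene","top")}
def proj(c,P):
    K,E=CI[c]; P=np.atleast_2d(P); q=(P-E[:3,3])@E[:3,:3]; q=q*[1,-1,-1]
    u=q@K.T; return u[:,:2]/u[:,2:]
def ray(c,px):
    K,E=CI[c]; d=np.linalg.solve(K,[px[0],px[1],1])*[1,-1,-1]; return E[:3,3],E[:3,:3]@d
def onz(c,px,z):
    o,d=ray(c,px); return o+d*(z-o[2])/d[2]
def tri(ps,pt):
    f=lambda X:np.r_[proj("scene",X)[0]-ps,proj("top",X)[0]-pt]
    s=least_squares(f,onz("top",pt,100)); return s.x,np.sqrt(np.mean(s.fun**2))
E
python3 - <<'E'
from h import *
A=[("A",(372.4,163.1),(185.8,263.3)),("B",(431.5,165.5),(125.8,275.8)),("C",(406.2,208),(154.7,228.8)),
("hub",(165+251/4.2,165+130/4.2),(260+241/4.4,115+230/4.4)),("tip",(165+130/4.2,165+78/4.2),(260+423/4.4,115+347/4.4)),
("whitetab",(165+360/4.2,165+207/4.2),(260+100/4.4,115+140/4.4)),("greentab",(165+103/4.2,165+203/4.2),(260+315/4.4,115+102/4.4)),("bluetab",(165+382/4.2,165+63/4.2),(260+155/4.4,115+370/4.4))]
for n,a,b in A:
    X,e=tri(a,b); print(n,X.round(1),round(e,2))
    if n in "ABC":
        # model base diameter for red silhouettes
        pass
# tray corners z=14
o=lambda x,y:(260+x/4.4,115+y/4.4)
for p in [(172,530),(323,508),(303,385),(157,425)]: print(onz("top",o(*p),14).round(1))
# foot extents
for p in [(107,262),(310,250),(240,385)]: print(onz("top",o(*p),14).round(1))
E
```

```text
A [405.3 192.1 238.6] 0.31
B [377.  322.3 239.3] 0.16
C [480.3 281.1 183.9] 0.0
hub [620.3 -88.1 236. ] 0.06
tip [ 564.1 -184.5  209.6] 0.31
whitetab [665.  -15.6 239.7] 0.19
greentab [ 689.4 -130.5  232.9] 1.36
bluetab [548.4 -44.7 237.4] 0.12
[467.9 -65.6  14. ]
[ 482.7 -160.7   14. ]
[ 560.4 -148.1   14. ]
[534.1 -55.7  14. ]
[637.9 -23.1  14. ]
[ 646.9 -152.6   14. ]
[ 560.  -108.2   14. ]
```

C is the only one 184 mm tall; A and B are about 240. Hub (z 236), tip radius (112 mm) and tray all check out, with the branch 0.89 rad anticlockwise of the tray. Next I'll fit C's pose and yaw by overlay.

```bash
cat >> h.py <<'E'
def bottle_pts(x,y,yaw,z0=0):
    c,s=np.cos(yaw),np.sin(yaw); R=np.array([[c,-s,0],[s,c,0],[0,0,1]])
    t=np.linspace(0,2*np.pi,40)
    ring=lambda r,z:np.c_[r*np.cos(t),r*np.sin(t),0*t+z]
    tab=lambda z:np.array([[8,8,z],[8,-8,z],[-8,-8,z],[-8,8,z],[8,8,z]])
    loop=lambda g:np.c_[0*t,(14+g)*np.cos(t),122+(20+g)*np.sin(t)]
    L=[ring(28,0),tab(184),tab(148),loop(0),loop(8)]
    return [l@R.T+[x,y,z0] for l in L]
def overlay(c,im,lines,box,f):
    x0,y0,w,h=box
    o=cv2.resize(im[y0:y0+h,x0:x0+w],None,fx=f,fy=f,interpolation=cv2.INTER_CUBIC)
    for l in lines:
        p=((proj(c,l)-[x0,y0]+.5)*f).astype(int); cv2.polylines(o,[p.reshape(-1,1,2)],False,(0,255,255),1)
    return o
E
python3 - <<'E'
from h import *
S=cv2.imread("pics/scene0.png");T=cv2.imread("pics/top0.png")
T=cv2.convertScaleAbs(T,alpha=1.7)
rows=[]
for yaw in (-.25,0,.25):
    L=bottle_pts(480.3,281.1,yaw)
    rows.append(np.vstack([overlay("scene",S,L,(378,203,38,72),5)[:360,:190],overlay("top",T,L,(148,214,40,30),4.75)[:142,:190]]))
    
cv2.imwrite("pics/ov.png",np.hstack(rows+[np.vstack([overlay("scene",S,[],(378,203,38,72),5),overlay("top",T,[],(148,214,40,30),4.75)[:142,:190]])]))
E
```

```text
(no output)
```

View pics/ov.png

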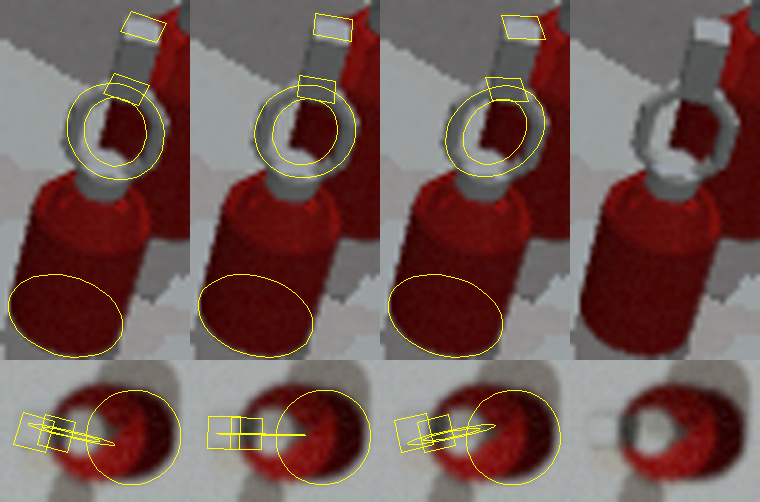

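Run:
```python
from h import *
S=cv2.imread("pics/scene0.png");T=cv2.imread("pics/top0.png")
T=cv2.convertScaleAbs(T,alpha=1.7)
rows=[]
for yaw in (0,.08,.16):
    L=bottle_pts(481.3,282.8,yaw)
    rows.append(np.vstack([overlay("scene",S,L,(385,203,34,40),7.5)[:300,:255],overlay("top",T,L,(148,214,40,30),6.375)[:190,:255]]))
cv2.imwrite("pics/ov2.png",np.hstack(rows))
```

```text
(no output)
```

View pics/ov2.png

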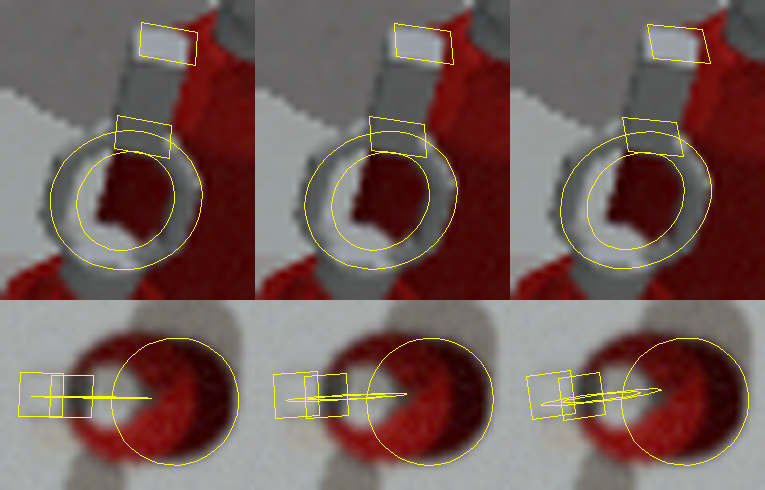

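Pose of C: (481, 281.5), yaw about 0.08. Now the push.

```bash
cat >> h.py <<'E'
from scipy.spatial.transform import Rotation as Ro
AX=np.array([620.3,-88.1])
def down(a):  # tool pointing down, tool y along heading a
    y=np.array([np.cos(a),np.sin(a),0]);z=np.array([0,0,-1.]);x=np.cross(y,z)
    return Ro.from_matrix(np.c_[x,y,z]).as_quat()
def pol(phi,rad,tan,z):
    u=np.array([np.cos(phi),np.sin(phi)]);t=np.array([-u[1],u[0]])
    return np.r_[AX+rad*u+tan*t,z]
E
python3 - <<'E'
from h import *
from workcell import r,planner
p0=np.deg2rad(239.8)
for off in (0,np.pi):
    for d in (239.8,200,166):
        q=planner.inverse_kinematics(pol(np.deg2rad(d),98,14,182),down(np.deg2rad(d)+off)); print(off,d,None if q is None else np.round(q,2))
E
```

```text
0 239.8 [-0.5   0.27  1.53 -0.    1.34  1.6 ]
0 200 [-0.47  0.12  1.71 -0.    1.32  2.33]
0 166 None
3.141592653589793 239.8 [-0.5   0.27  1.53 -0.    1.34 -1.54]
3.141592653589793 200 [-0.47  0.12  1.71 -0.    1.32 -0.82]
3.141592653589793 166 [-0.38  0.06  1.77 -0.    1.31 -0.13]
```

Run:
```python
from h import *
from workcell import r,planner,read_camera
p0=np.deg2rad(239.8); q=down(p0+np.pi)
o=r.get_obs(); p=np.array(o["position"]); 
r.move_linear(np.r_[p[:2],340],velocity=250)
r.command_gripper(0,20)
r.move_ptp(pol(p0,98,36,340),q)
r.move_linear(pol(p0,98,36,182),velocity=200)
r.pause(.2); print(r.get_obs()["force"],r.get_obs()["clock"],r.get_obs()["position"],r.get_obs()["width"])
for c in("scene","top"): cv2.imwrite(f"pics/{c}1.png",read_camera(c)[:,:,::-1])
S=cv2.imread("pics/scene1.png")[130:290,150:310];T=cv2.imread("pics/top1.png")[110:270,250:410]
cv2.imwrite("pics/c1.png",cv2.resize(np.hstack([S,cv2.convertScaleAbs(T,alpha=1.6)]),None,fx=2.5,fy=2.5,interpolation=cv2.INTER_CUBIC))
```

```text
[-0.04456927  0.40423914 -0.31606217] 6.7167 [ 602.90110669 -191.29695609  183.62145827] 0.8581952489137619
```

View pics/c1.png

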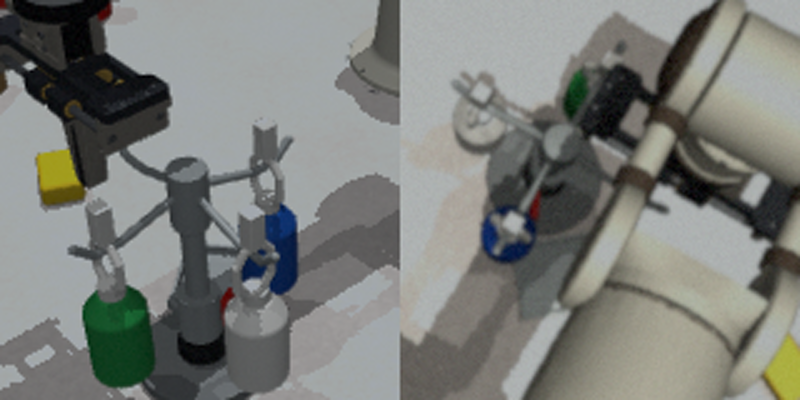

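Run:
```python
from h import *
from workcell import r
p0=np.deg2rad(239.8)
f0=np.array(r.get_obs()["force"])
hit=r.move_linear(pol(p0,98,5,182),velocity=15,until_force=2)
o=r.get_obs(); print("contact",hit,o["position"].round(1),(o["force"]-f0).round(2),round(o["clock"],2))
P=o["position"][:2]-AX; u=np.array([np.cos(p0),np.sin(p0)]);t=np.array([-u[1],u[0]]);tan=P@t
print("tan",tan)
log=[];phi=p0;D=np.deg2rad(2.2);bad=0
while phi>np.deg2rad(160):
    phi-=D
    hit=r.move_linear(pol(phi,98,tan,182),down(phi+np.pi),velocity=20,until_force=6)
    o=r.get_obs(); f=o["force"]-f0
    u=np.array([np.cos(phi),np.sin(phi)]);t=np.array([-u[1],u[0]])
    F=f[:2]@t
    print(round(np.rad2deg(phi),1),hit,"Ft %.2f Fr %.2f Fz %.2f"%(F,f[:2]@u,f[2]),round(o["clock"],2))
    if hit or abs(F)>6: break
```

```text
contact True [ 583.1 -179.9  181.9] [ 1.96 -1.77  1.43] 8.2
tan 14.06594070761313
237.6 False Ft 3.38 Fr -0.07 Fz 0.07 8.51
235.4 False Ft 2.05 Fr -0.21 Fz 0.34 8.85
233.2 False Ft 2.43 Fr -1.46 Fz 0.36 9.19
231.0 False Ft 2.48 Fr -0.85 Fz -0.95 9.53
228.8 False Ft 3.66 Fr -2.18 Fz -0.30 9.88
226.6 False Ft 2.48 Fr -1.78 Fz -0.87 10.22
224.4 False Ft 3.08 Fr -1.81 Fz -0.60 10.56
222.2 False Ft 2.86 Fr -1.83 Fz -0.81 10.9
220.0 False Ft 3.15 Fr -0.86 Fz 0.25 11.24
217.8 False Ft 2.36 Fr -2.60 Fz -0.26 11.58
215.6 False Ft 2.64 Fr -1.22 Fz 0.06 11.93
213.4 False Ft 3.12 Fr -1.95 Fz -0.38 12.27
211.2 False Ft 3.24 Fr -2.24 Fz 0.11 12.61
209.0 False Ft 1.97 Fr -1.10 Fz 0.26 12.95
206.8 False Ft 3.05 Fr -1.61 Fz 0.93 13.29
204.6 False Ft 2.95 Fr -2.00 Fz -0.25 13.63
202.4 False Ft 3.02 Fr -2.37 Fz -0.06 13.97
200.2 False Ft 3.13 Fr -2.38 Fz 0.41 14.32
198.0 False Ft 3.28 Fr -2.64 Fz 0.02 14.66
195.8 False Ft 3.00 Fr -0.95 Fz 0.06 15.0
193.6 False Ft 2.28 Fr -2.57 Fz -1.22 15.34
191.4 False Ft 3.22 Fr -1.47 Fz -0.14 15.68
189.2 False Ft 2.72 Fr -1.07 Fz -0.23 16.02
187.0 False Ft 2.03 Fr -0.92 Fz -0.22 16.37
184.8 False Ft 2.50 Fr -2.18 Fz -1.30 16.71
182.6 False Ft 2.63 Fr -1.06 Fz -0.35 17.05
180.4 False Ft 2.50 Fr -2.21 Fz -0.40 17.39
178.2 False Ft 2.80 Fr -1.91 Fz -0.47 17.73
176.0 False Ft 2.46 Fr -1.30 Fz -0.28 18.07
173.8 False Ft 5.89 Fr -2.08 Fz -1.31 18.42
171.6 False Ft 11.74 Fr -3.16 Fz -1.67 18.76
```

Run:
```python
from h import *
from workcell import r,read_camera
phi=np.deg2rad(171.6);u=np.array([np.cos(phi),np.sin(phi)]);t=np.array([-u[1],u[0]])
for i in range(4):
    r.pause(.2);o=r.get_obs();print((o["force"][:2]@t).round(2),o["position"].round(1))
# back off
r.move_linear(pol(phi,98,45,182),velocity=60)
r.move_linear(pol(phi,98,45,340),velocity=200)
r.command_gripper(50,30)
r.move_ptp([481,281.5,340],down(np.pi/2+.08))
print(r.get_obs()["clock"],r.get_obs()["joint_positions"])
for c in("scene","top"): cv2.imwrite(f"pics/{c}2.png",read_camera(c)[:,:,::-1])
S=cv2.imread("pics/scene2.png")[150:310,150:310];T=cv2.imread("pics/top2.png")[100:260,230:390]
cv2.imwrite("pics/c2.png",cv2.resize(np.hstack([S,cv2.convertScaleAbs(T,alpha=1.6)]),None,fx=2.5,fy=2.5,interpolation=cv2.INTER_CUBIC))
cv2.imwrite("pics/b2.png",cv2.resize(cv2.imread("pics/scene2.png")[100:340,300:540],None,fx=2.5,fy=2.5,interpolation=cv2.INTER_CUBIC))
```

```text
10.67 [521.2 -90.3 182.1]
10.79 [521.2 -90.3 182.1]
11.04 [521.2 -90.3 182.2]
10.55 [521.2 -90.3 182.1]
23.5083 [ 3.11318855e-01  6.07263148e-02  1.45862730e+00 -3.66591032e-04
  1.62230809e+00 -1.33765824e+00]
```

View pics/c2.png

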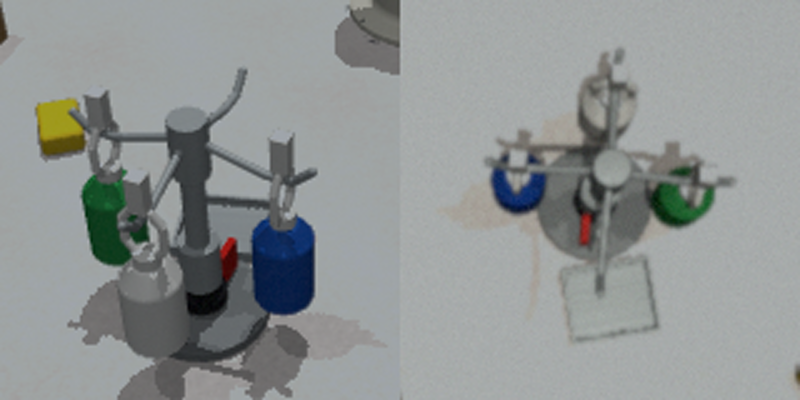

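View pics/b2.png

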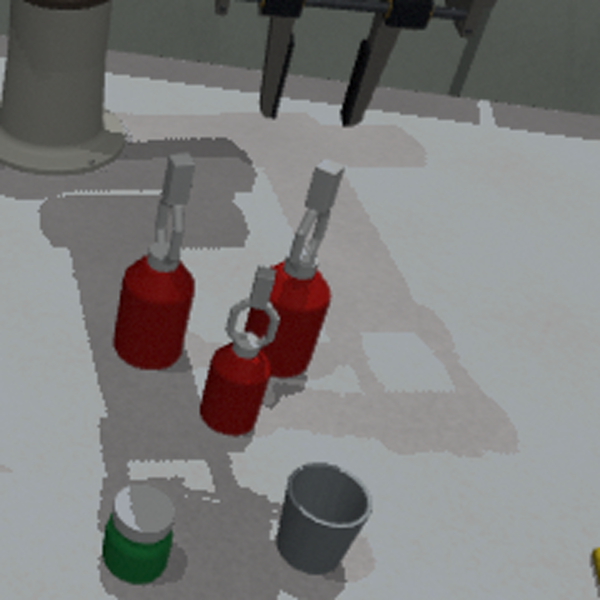

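Run:
```python
import cv2,numpy as np
S=cv2.imread("pics/scene2.png")[165:245,205:285];T=cv2.imread("pics/top2.png")[150:230,270:350]
cv2.imwrite("pics/c2b.png",cv2.resize(np.hstack([S,cv2.convertScaleAbs(T,alpha=1.7)]),None,fx=5,fy=5,interpolation=cv2.INTER_CUBIC))
from h import *
for n,a,b in [("hub",(150+188/2.5,150+116/2.5),(230+213/2.5,100+168/2.5)),("tip",(246.8,178.8),(310,215)),("blue",(150+283/2.5,150+133/2.5),(230+118/2.5,100+158/2.5)),("white",(150+137/2.5,150+175/2.5),(230+216/2.5,100+92/2.5))]:
    X,e=tri(a,b); d=X[:2]-AX; print(n,X.round(1),round(e,2),np.hypot(*d).round(1),np.rad2deg(np.arctan2(d[1],d[0])).round(1)%360)
```

```text
hub [620.3 -88.1 235. ] 0.38 0.0 319.5
tip [514.7 -79.4 211.5] 0.19 105.9 175.3
blue [627.3  -3.1 241.8] 0.4 85.3 85.3
white [693.4 -96.8 227.6] 1.32 73.6 353.3
```

View pics/c2b.png

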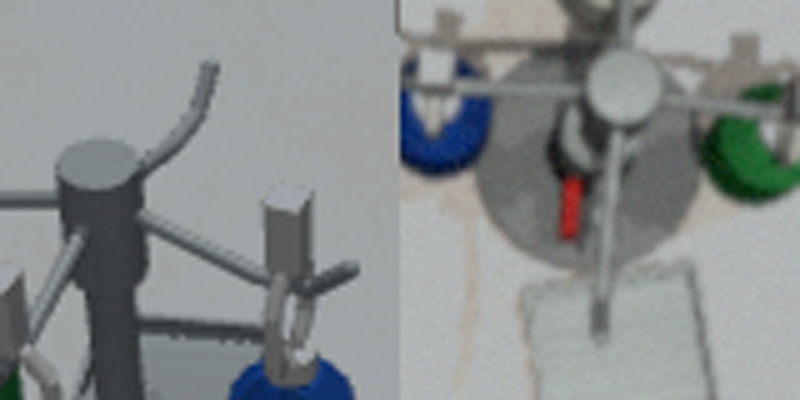

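Branch now at 175.1°; tip, blue branch and push geometry agree, and the angle is within 14° of the tray's middle. The pick comes next.

Run:
```python
from h import *
from workcell import r,planner,read_camera
qp=down(np.pi/2+.08); qh=down(np.pi/2-.0855); ph=np.deg2rad(175.1)
for P,q in [((481,281.5,415),qp),(pol(ph,150,0,415),qh),(pol(ph,85,0,208),qh)]:
    print(np.round(planner.inverse_kinematics(P,q),2))
r.move_linear([481,281.5,151],velocity=180)
f0=r.get_obs()["force"]
r.command_gripper(5,30)
o=r.get_obs();print("w",o["width"],o["position"].round(1),(o["force"]-f0).round(2))
r.move_linear([481,281.5,415],velocity=200)
r.pause(.2)
o=r.get_obs();print("w",o["width"],o["position"].round(1),(o["force"]-f0).round(2))
r.move_ptp(pol(ph,155,0,415),qh)
r.move_linear(pol(ph,155,0,233),velocity=150)
r.pause(.2);print(r.get_obs()["clock"],r.get_obs()["position"],pol(ph,155,0,233))
for c in("scene","top"): cv2.imwrite(f"pics/{c}3.png",read_camera(c)[:,:,::-1])
S=cv2.imread("pics/scene3.png")[130:290,170:330];T=cv2.imread("pics/top3.png")[120:280,230:390]
cv2.imwrite("pics/c3.png",cv2.resize(np.hstack([S,cv2.convertScaleAbs(T,alpha=1.6)]),None,fx=2.5,fy=2.5,interpolation=cv2.INTER_CUBIC))
```

```text
[ 0.31  0.07  1.31 -0.    1.77 -1.34]
[-0.41 -0.15  1.52 -0.    1.77 -1.9 ]
[-0.37  0.08  1.7  -0.    1.37 -1.86]
w 16.027248146380263 [481.1 281.6 151.2] [0.1  0.75 0.65]
w 16.271340685088102 [480.7 281.4 414.1] [ 0.36 -0.41 -2.34]
29.9917 [466.24456396 -75.03723381 233.68709803] [465.86647909 -74.86037691 233.        ]
```

View pics/c3.png

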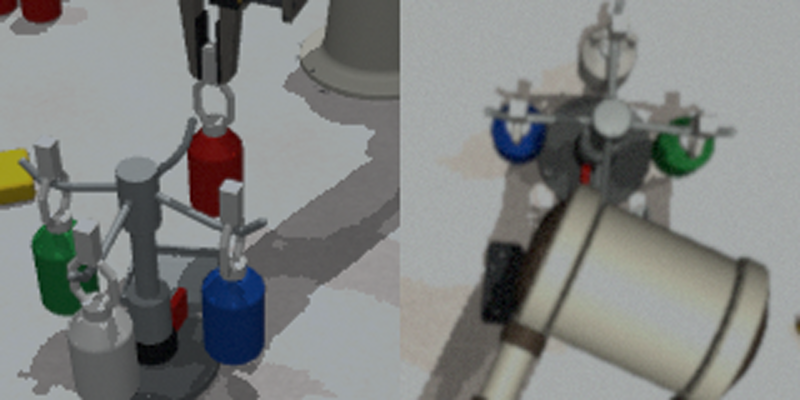

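Run:
```python
from h import *
S=cv2.imread("pics/scene3.png"); ph=np.deg2rad(175.1)
u=[np.cos(ph),np.sin(ph)]
br=np.array([[AX[0]+u[0]*a,AX[1]+u[1]*a,z] for a,z in((18,208),(70,195),(95,195),(112,211))])
o1=overlay("scene",S,bottle_pts(466.2,-75,ph,82.5)+[br],(215,140,60,80),7)
cv2.imwrite("pics/ov3.png",np.hstack([o1,overlay("scene",S,[],(215,140,50,80),7)]))
```

```text
(no output)
```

View pics/ov3.png

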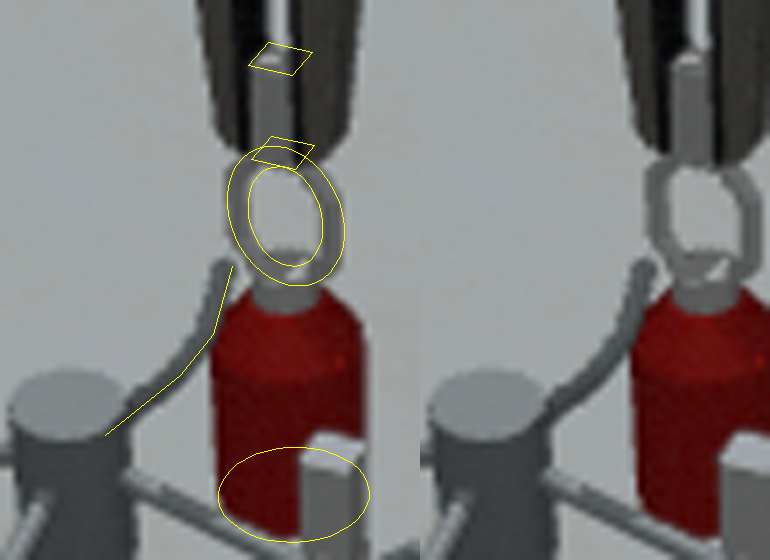

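Run:
```python
from h import *
for c,px in [("scene",(247.3,177.7)),("top",(310,216.6)),("top",(310,217.4))]:
    for z in (211,):
        X=onz(c,px,z);d=X[:2]-AX;print(c,X.round(1),np.hypot(*d).round(1),np.rad2deg(np.arctan2(d[1],d[0])).round(1)%360)
# bottle loop centre: actual in scene vs predicted
print(proj("scene",[466.2,-75,204.5]), 215+ (704-420)/7, 140+214/7)
```

```text
scene [509.4 -79.5 211. ] 111.3 175.5
top [511.3 -80.  211. ] 109.3 175.7
top [509.5 -80.  211. ] 111.1 175.8
[[255.27130677 170.53646588]] 255.57142857142856 170.57142857142858
```

Only about 1 mm of lateral difference, against ±10 mm play. Inserting now.

Run:
```python
from h import *
from workcell import r,read_camera
ph=np.deg2rad(175.5); qh=down(ph-np.pi/2)
r.move_linear(pol(ph,140,0,233),qh,velocity=60)
print(r.get_obs()["force"].round(2))
h=r.move_linear(pol(ph,85,0,233),velocity=40,until_force=4)
o=r.get_obs();print(h,o["position"].round(1),pol(ph,85,0,233).round(1),o["force"].round(2),o["clock"])
for c in("scene","top"): cv2.imwrite(f"pics/{c}4.png",read_camera(c)[:,:,::-1])
S=cv2.imread("pics/scene4.png")[140:240,190:290]
cv2.imwrite("pics/c4.png",cv2.resize(S,None,fx=6,fy=6,interpolation=cv2.INTER_CUBIC))
```

```text
[-0.01  1.33 -1.26]
False [535.4 -81.4 233. ] [535.6 -81.4 233. ] [-0.63  0.15 -1.81] 32.0167
```

View pics/c4.png

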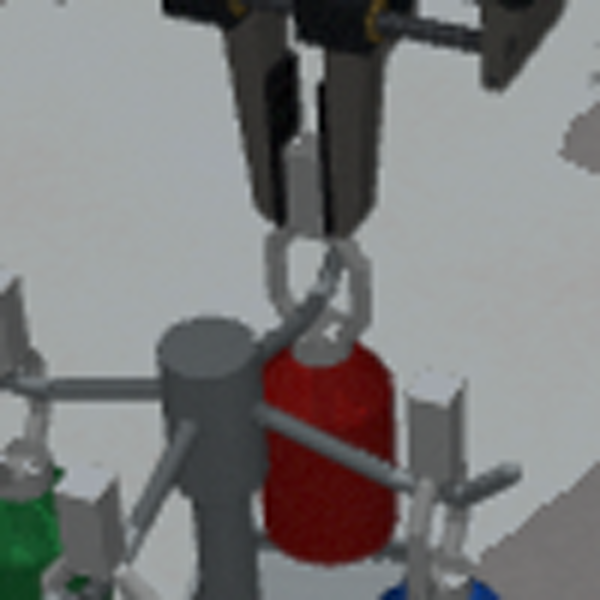

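The bar passes in front through the loop opening, with the tip visible inside it. Lowering.

Run:
```python
from h import *
from workcell import r,read_camera
ph=np.deg2rad(175.5)
r.move_linear(pol(ph,85,0,213),velocity=40,until_force=4)
print(r.get_obs()["position"].round(1),r.get_obs()["force"].round(2))
h=r.move_linear(pol(ph,85,0,205.5),velocity=10,until_force=2.5)
r.pause(.2);o=r.get_obs();print(h,o["position"].round(1),o["force"].round(2),o["clock"])
for c in("scene",): cv2.imwrite(f"pics/{c}5.png",read_camera(c)[:,:,::-1])
S=cv2.imread("pics/scene5.png")[140:240,190:290]
cv2.imwrite("pics/c5.png",cv2.resize(S,None,fx=6,fy=6,interpolation=cv2.INTER_CUBIC))
```

```text
[535.6 -81.4 212.9] [ 0.13  0.19 -0.49]
True [535.3 -81.4 207.4] [-0.01 -0.11  5.26] 33.5333
```

View pics/c5.png

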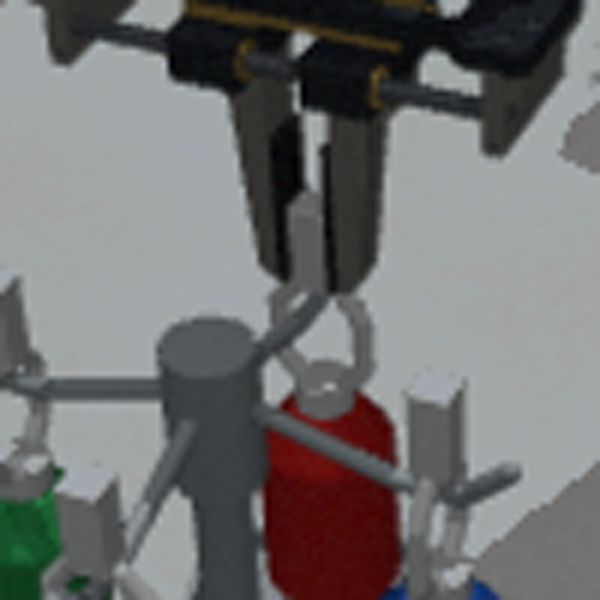

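Run:
```python
from h import *
from workcell import r,read_camera
ph=np.deg2rad(175.5)
p=r.get_obs()["position"]
r.move_linear([p[0],p[1],208],velocity=5)
r.pause(.2);print(r.get_obs()["force"].round(2))
r.command_gripper(40,30)
r.pause(.3);print(r.get_obs()["force"].round(2),r.get_obs()["width"])
r.move_linear(pol(ph,85,0,340),velocity=80)
r.move_linear([430,100,400],velocity=200)
r.pause(1)
print(r.get_obs()["clock"])
from workcell import spotter
for c in("scene","top"): cv2.imwrite(f"pics/{c}6.png",read_camera(c)[:,:,::-1])
S=cv2.imread("pics/scene6.png");T=cv2.imread("pics/top6.png")
u=AX+85*np.array([np.cos(ph),np.sin(ph)])
L=bottle_pts(u[0],u[1],ph,57)
cv2.imwrite("pics/c6.png",np.hstack([overlay("scene",S,L,(190,140,80,100),5),cv2.resize(S[140:240,190:270],None,fx=5,fy=5)]))
cv2.imwrite("pics/c6t.png",cv2.resize(cv2.convertScaleAbs(T,alpha=1.6)[100:260,230:390],None,fx=3.5,fy=3.5))
```

```text
[ 0.17 -0.26 -0.05]
[ 0.07 -0.17  0.01] 40.05438322846116
39.15
```

View pics/c6.png

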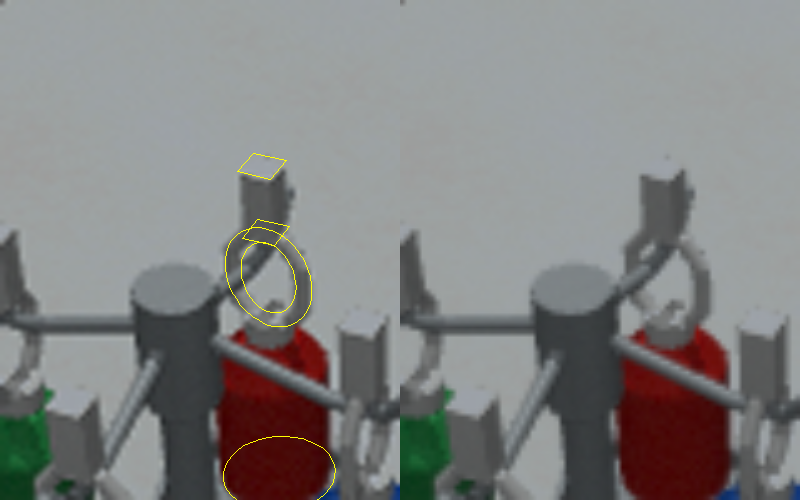

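View pics/c6t.png

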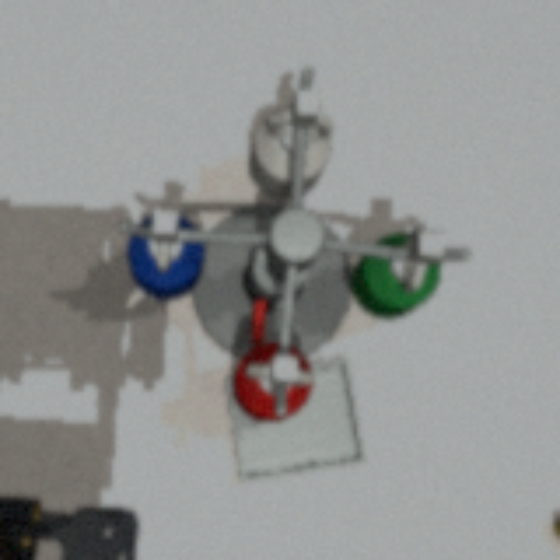

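View pics/scene6.png

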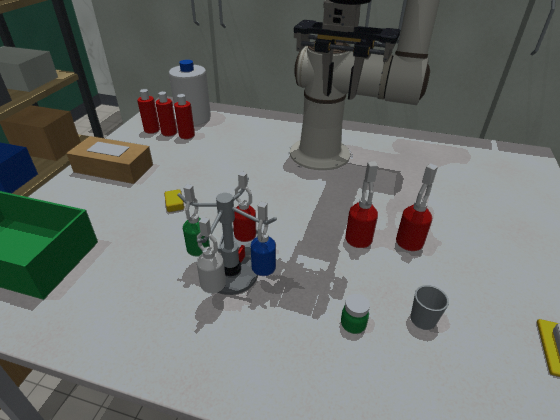

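The bottle hangs on the saddle, upright and clear of the gripper, and the overlay agrees with the picture. In scene6 the jar (355,315), cup (428,307) and soap (174,200) are where they started. Handing in.

```bash
python3 -c "
from workcell import r
print(r.close_job(), r.get_obs()['clock'])"
```

```text
the job is handed in; nothing more can be done
the job is handed in; nothing more can be done
```

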